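# Shift a gated change lever into the marked gear

## Task

The lever of the change-gear box on the bench stands in the far middle slot of its six-slot gate. With the fingertips, push its ball knob (do not grip it) through the gate into the corner slot next to the tall peg, fully home, without running it into any other gear and without forcing it. Leave the tape measure, the black tin and the carton beside the box where they are.

Things in the scene. Friction and masses are not known exactly. Their poses are not given: they have to be found in the camera images.
- gearbox: grey change-gear box fixed to the bench, 200 x 180 mm at its foot, top plate 176 x 156 mm at height 108 mm, gate slots cut in the plate; origin at the centre of its underside, x axis 'far' (away from the robot at yaw 0), y axis 'left', z up. Yaw up to 0.35 rad either way.
- gate (a point): centre of the gate, in the top plate's upper face. Three 15 mm wide lanes run along the box's x at y = +24.7, 0, -24.7 mm, joined by one 19 mm wide cross passage (neutral) along y at x = 0: six slots, far/near x left/middle/right. The 10 mm lever shaft is blocked by the tongues between the lanes, so it changes lane only in neutral.
- knob (a point): centre of the lever's black 44 mm ball knob. Pivot: 25 mm above the box's origin; knob centre 190 mm from it. In the box's frame the knob is at x = 0.19 sin(gear), y = 0.19 sin(lane) cos(gear), z = 0.025 + 0.19 cos(lane) cos(gear), in m: 215 mm high upright, about 197 mm in a corner slot.
- gear (a joint): lever tilt along the lanes, rad: positive = far (+x of the box), 0 = neutral, stops at +-0.32. It may change lane while within about 0.05 of 0. Stays where it is left (friction; about 1.5 to 2.5 N at the knob). At the start 0.2 to 0.3 (far middle slot). Beyond 0.28 either way counts as fully home; no need to press on the stop (35 N from the fingers is forcing it).
- lane (a joint): lever tilt across the lanes, rad: positive = left (+y of the box), 0 = middle lane, +0.3 = left lane, -0.3 = right lane, play in a lane about +-0.03, stops at +-0.33. Stays where it is left (about 1.5 to 2.5 N at the knob).
- peg: tall black peg that marks the wanted slot: fixed, 35 mm tall with a 28 mm wide disc head; origin at its foot on the top plate. It stands at one of the plate's four corners, x = +-68 mm, y = +-58 mm in the box's frame, beside the far/near left/right slot wanted; the other three corners have flat black 14 mm plugs, 3 mm high.
- tape_measure: black and yellow tape measure, 63 x 89 x 62 mm, loose, to the left of the box; origin at the centre of its underside
- tin: low black round tin with a pale metal lid, 74 mm diameter, 66 mm high, loose, to the right of the box; origin at the centre of its underside
- carton: small carton of screws, 64 x 85 x 45 mm, loose, behind the box; origin at the centre of its underside

How it is judged:
By the outcome, as a careful person would: the job done as asked, in the order asked, and still so for the second after the job is handed in, with the robot touching nothing.
It also fails if it takes over 46 s, if anything falls off the work surface, if the arm or the gripper's body presses on something with over 40 N, if the wrist force passes 120 N, or if a joint passes its speed limit or range.

## Robot

A 6-joint arm with a two-finger parallel gripper is mounted at the origin on a cart in front of the work surface, level with it; the furniture and walls round the work are solid. World frame = base frame: x ahead of the robot, y to its left, z up, the work surface at z = 0. Lengths are in mm, angles in rad, forces in N, time in s.
With the tool pointing down it reaches from about 350 to 975 mm from the base axis. Payload 7.1 kg.
Tool frame: the origin (TCP) lies on the front face of the gripper's body, between the roots of the fingers; the fingertips stand 80 mm ahead of it and the grasp point (between the pads) lies 61 mm ahead of it (env.tips_ahead is the distance from the TCP to the fingertips, in mm); z points along the fingers, y is the line along which they close (so a half turn about z gives the same grasp; the last joint's range is limited). The gripper opens to 88 mm and grips with 3 to 60 N. Pads are 20 mm wide; open, the fingers measure 115 mm over their backs; the gripper's body (75 mm by 178 mm) begins 61 mm behind the grasp point.
Start: joints at [-1.301, 0.423, 1.63, -0, 1.089, -0.019], TCP at [178.02, -599.095, 302.675] pointing down, gripper open.
Joint ranges: [-3, 3], [-0.9, 2.11], [0.09, 2.58], [-1.31, 4.45], [0.11, 2.69], [-2.54, 2.54]. Speed limits (rad/s): [2.39, 2.39, 3.01, 3.14, 3.14, 3.14].

## Interface

Orientations are given as a unit quaternion [x, y, z, w].
In Python, from station import env, set_gripper, viewer, workorder gives the robot as it stands. Calls block until the motion is done:
- env.reach(position, orientation): joint-space move of the TCP to a pose.
- env.move_l(position, rot=None, rate=150, f_stop=None): straight line of the TCP; rot=None keeps the orientation; rate is the mean speed in mm/s. With f_stop (N) it stops when the force on the tool has changed by that much, and returns True; else False.
- env.move_joints(angles): joint-space move.
- set_gripper(opening): finger opening in mm; the grip force is fixed at half the most; returns when the fingers have stopped.
- env.hold(seconds).
- env.ik(position, orientation): joint angles nearest the present ones, or None.
- env.read_state(): the state.
- viewer.camera(name): name is "side" or "top" or "wrist"; returns the picture (480x640x3 uint8, blue, green, red); there is no depth.
- viewer.camera_params(name): a dict with "fx", "fy", "cx", "cy" (pixels), "pose" (4x4, takes a point from camera to world coordinates); the wrist camera has in their place "tool_from_camera" (4x4, takes a point from camera to tool coordinates, whose origin is the TCP and whose axes are the flange's). Camera axes: x right, y up, looking along -z (the intrinsics and any distortion apply to the point x, -y, -z); pixel columns grow to the right and rows downward; lengths in mm; the calibration is good to about 2 mm. A picture is of the moment at which its call begins: read the wrist's pose just before it. camera_params takes no time and is no camera call.
A pose or a line that the arm cannot do raises env.IKError and nothing moves.
- workorder.sign_off(): hands the job in; it is judged then, once.
The state is a dict: "time_s": time; "qpos": joint angles; "dq": joint speeds; "tau": joint torques, N m; "tool_pos": TCP position; "orientation": TCP orientation; "force": force on the tool from outside, world axes, zero at the start; "wrist_torque": the same for the moment, N m; "width": finger opening in mm; "grip_force": force on a finger pad.
Only numpy, scipy, OpenCV 4.12 (cv2) and the standard library are available. Lean on these libraries where they do the work, as an engineer would, in place of code of your own. Each camera call takes 0.05 s, during which the arm holds its last target. There are 200 camera calls.

## Working session

There is one attempt and no reset: what is moved stays moved. The work goes in short steps, each a Python script; the robot and the scene stay as the last script left them, time stands still between calls to the robot, and variables do not carry over. Pictures are saved under pics/ and viewed, at most 10 in all, crops included, and the job is handed in when it is done.

```bash
mkdir -p pics; ls; python3 - <<'E'
from station import env, viewer
import cv2
for n in ("top","side"):
    cv2.imwrite(f"pics/{n}0.png", viewer.camera(n))
    p=viewer.camera_params(n); print(n,{k:(v.round(3).tolist() if hasattr(v,'round') and hasattr(v,'tolist') else v) for k,v in p.items()})
print(viewer.camera_params("wrist")); print(env.read_state())
E
```

```text
pics
top {'fx': 443.1028571530619, 'fy': 443.1028571530619, 'cx': 321.40442186938486, 'cy': 239.6788106791415, 'pose': [[0.007, 0.983, -0.181, 468.516], [-1.0, 0.005, -0.011, -5.068], [-0.01, 0.181, 0.983, 996.205], [0.0, 0.0, 0.0, 1.0]]}
side {'fx': 466.0387201110053, 'fy': 466.0387201110053, 'cx': 316.786419346453, 'cy': 235.85281114643325, 'pose': [[0.981, 0.104, -0.165, 501.044], [-0.194, 0.619, -0.761, -646.317], [0.023, 0.778, 0.628, 700.784], [0.0, 0.0, 0.0, 1.0]]}
{'fx': 377.9192250066724, 'fy': 377.9192250066724, 'cx': 324.72879576160744, 'cy': 241.21535510333973, 'tool_from_camera': array([[ 5.24340419e-04,  9.59425754e-01,  2.81960897e-01,
         7.85005526e+01],
       [ 9.99999813e-01, -5.91368604e-04,  1.52623815e-04,
         2.71524541e-04],
       [ 3.13174040e-04,  2.81960764e-01, -9.59425885e-01,
        -8.26966181e+01],
       [ 0.00000000e+00,  0.00000000e+00,  0.00000000e+00,
         1.00000000e+00]])}
{'time_s': 0.1, 'qpos': array([-1.30099868e+00,  4.23772823e-01,  1.63057107e+00, -1.71382759e-05,
        1.08859672e+00, -1.89665922e-02]), 'dq': array([ 0.00140757, -0.00174779, -0.00108085,  0.00046651,  0.00217883,
        0.00036068]), 'tau': array([-2.44644179e-04, -5.45612955e+01, -2.74324912e+01,  6.45457115e-02,
        1.88204111e-02, -3.19254161e-05]), 'tool_pos': array([ 177.9218231 , -598.75107285,  301.99081187]), 'orientation': array([ 9.89594199e-01,  1.43884911e-01, -9.18354296e-05, -6.67733245e-04]), 'force': array([ 0.16937706,  0.52250354, -0.20392984]), 'wrist_torque': array([-0.00146307,  0.0333657 , -0.07040258]), 'grip_force': 0.0, 'width': 87.7043320898531}
```

View pics/top0.png

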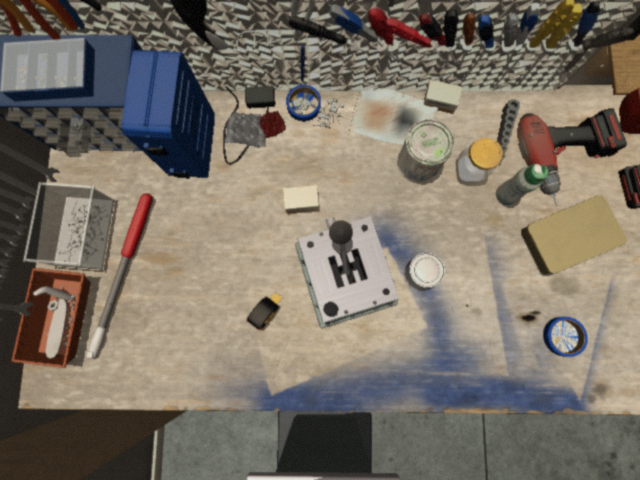

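View pics/side0.png

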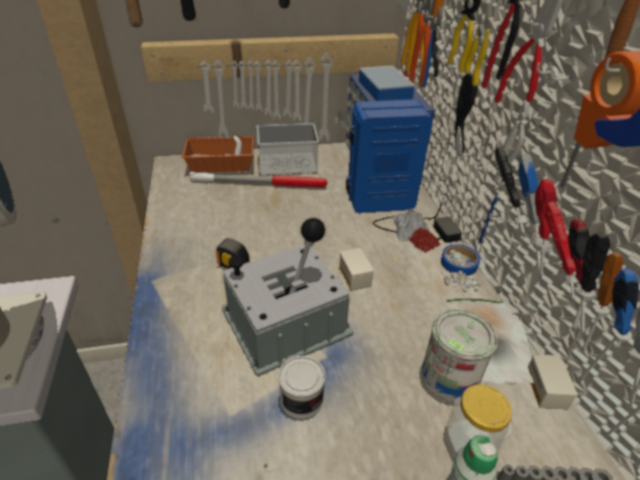

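The peg is at the box's near-left corner: top view (331,309), side view (236,259). The knob is at (341,231) in the top view and (313,230) in the side view. I'll zoom in for the plug pixels.

```bash
python3 - <<'E'
import cv2,numpy as np
a=cv2.imread("pics/top0.png")[205:335,285:415]; b=cv2.imread("pics/side0.png")[210:340,215:345]
o=np.hstack([cv2.resize(i,(400,400),interpolation=cv2.INTER_CUBIC) for i in(a,b)])
cv2.imwrite("pics/crop.png",o)
E
```

```text
(no output)
```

View pics/crop.png

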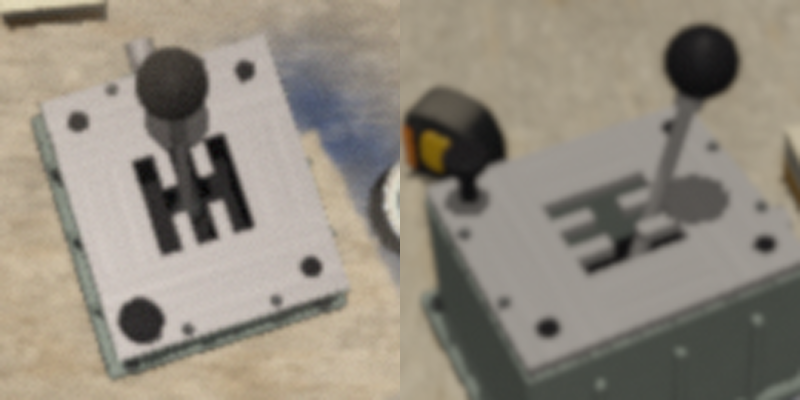

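```bash
cat > h.py <<'E'
import numpy as np
from scipy.optimize import least_squares
from scipy.spatial.transform import Rotation as R
from station import env, set_gripper, viewer, workorder
def project(name,P):
    c=viewer.camera_params(name); q=(np.asarray(P)-c['pose'][:3,3])@c['pose'][:3,:3]
    return np.array([c['cx']+c['fx']*q[0]/-q[2], c['cy']+c['fy']*-q[1]/-q[2]])
def knob(g,l): return np.array([190*np.sin(g),190*np.sin(l)*np.cos(g),25+190*np.cos(l)*np.cos(g)])
def world(b,p): return R.from_euler('z',b[2]).apply(p)+[b[0],b[1],0]
E
cat > fit.py <<'E'
from h import *
s=130/400
T=lambda u,v:np.array([285+u*s,205+v*s]); S=lambda u,v:np.array([215+u*s,210+v*s])
obs=[("top",(68,58,111),T(78,121)),("top",(68,-58,111),T(245,70)),("top",(-68,-58,111),T(311,266)),("top",(-68,58,143),T(141,320)),
("side",(68,-58,111),S(365,243)),("side",(-68,-58,111),S(148,328))]
ko=[("top",T(172,84)),("side",S(302,61))]
def res(p):
    r=[project(n,world(p,q))-o for n,q,o in obs]+[project(n,world(p,knob(p[3],p[4])))-o for n,o in ko]
    return np.concatenate(r)
f=least_squares(res,[450,-30,0.2,.25,0]); print(f.x.round(3)); print(f.fun.round(1).tolist())
print(world(f.x,knob(*f.x[3:])))
E
python3 fit.py
```

```text
[ 5.74339e+02 -4.87620e+01  3.09000e-01  3.00000e-01  3.00000e-03]
[0.0, 0.3, 0.1, 0.0, 0.2, 0.3, -0.1, -0.1, 0.3, -0.0, 0.1, -0.4, -0.2, 0.1, 0.1, 0.4]
[627.64068342 -31.17606275 206.52032286]
```

The fit is consistent, with residuals of 0.4 px or less: box at (574.3, -48.8), yaw 0.309, gear 0.30, lane 0. Next I'll push to neutral with closed fingers from the far side.

```bash
cat >> h.py <<'E'
B=[574.34,-48.76,.309]
Q=(R.from_euler('z',B[2])*R.from_quat([1,0,0,0])).as_quat()
def at(x,y,tip): return world(B,[x,y,tip+env.tips_ahead])
def push(x,y,tip,rate=40):
    s=env.move_l(at(x,y,tip),rate=rate,f_stop=15); st=env.read_state()
    print(s,'t',round(st['time_s'],1),'F',st['force'].round(1),'err',(st['tool_pos']-at(x,y,tip)).round(1)); return s
def line(x,y,tip): env.move_l(at(x,y,tip),rate=200)
def look(name):
    import cv2
    i=[cv2.resize(viewer.camera(n)[v:v+140,u:u+140],(400,400),interpolation=cv2.INTER_CUBIC) for n,u,v in(("top",280,200),("side",210,205))]
    cv2.imwrite(f"pics/{name}.png",np.hstack(i)); print('t',env.read_state()['time_s'])
E
python3 - <<'E'
from h import *
set_gripper(0)
env.move_l(env.read_state()['tool_pos']+[0,0,60],rate=200)
env.reach(at(108,0,260),Q)
line(108,0,190)
print(env.read_state()['force'],env.read_state()['width'])
push(34,0,190)
line(60,0,190); line(85,0,265); line(85,-120,265)
look("a")
E
```

```text
[-0.02659604 -0.49265667  0.06517472] 0.7627749036501408
False t 7.1 F [1.1 0.4 1.1] err [ 0.1  0.  -0.1]
t 8.775
```

View pics/a.png

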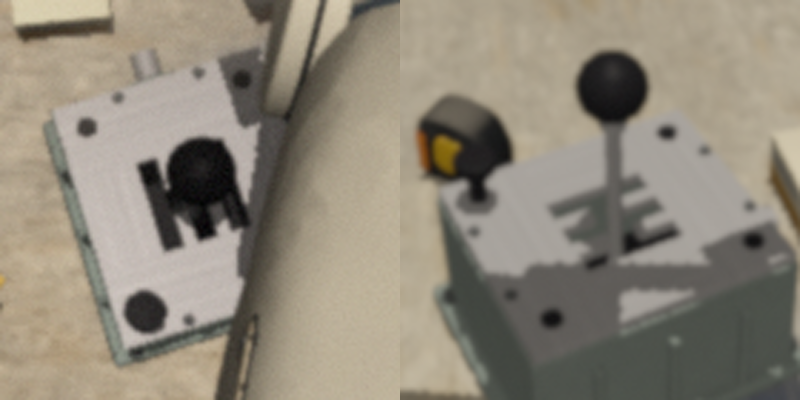

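The knob moved: it is at (201,171) in the top crop and (212,87) in the side crop. I'll compute its tilt and push it left if it's in neutral.

```bash
cat >> h.py <<'E'
def tilt(top,side,g0=(0,0)):
    o=[("top",np.array([280,200])+.35*np.array(top)),("side",np.array([210,205])+.35*np.array(side))]
    f=least_squares(lambda p:np.concatenate([project(n,world(B,knob(*p)))-q for n,q in o if q is not None]),g0)
    print('gear,lane',f.x.round(3),f.fun.round(1)); return f.x
E
python3 - <<'E'
from h import *
g,l=tilt((201,171),(212,87))
if abs(g)<.045:
    x=190*np.sin(g)
    line(x,-60,265); line(x,-60,190)
    push(x,56.1-35.5,190)
    line(x,0,190); line(x,-60,265); line(85,-100,265)
    look("b")
E
```

```text
gear,lane [0.009 0.002] [-0.1  0.3  0.3  0.1]
False t 12.1 F [ 0.  -1.7 -1. ] err [ 0.  -0.1 -0. ]
t 13.725
```

```bash
ls pics
```

```text
a.png
b.png
crop.png
side0.png
top0.png
```

View pics/b.png

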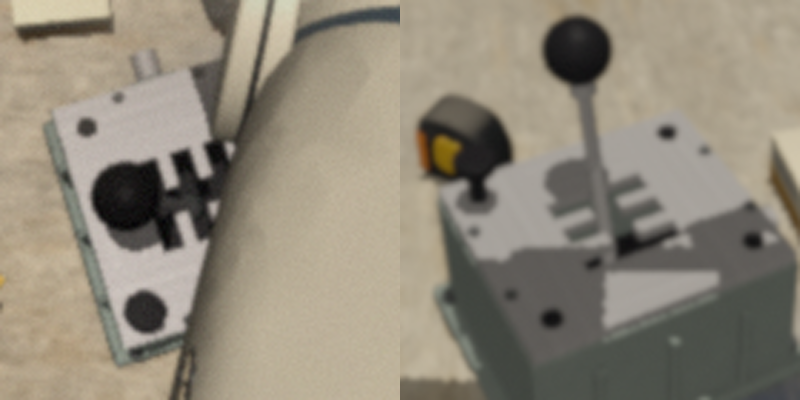

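The knob is in the left lane at neutral: (127,196) in the top crop and (177,50) in the side crop. I'll check the tilt, then push it near.

```bash
python3 - <<'E'
from h import *
g,l=tilt((127,196),(177,50),(0,.3))
if abs(g)<.05 and abs(l-.3)<.035:
    line(85,-20,265); line(70,55,265); line(55,55,183)
    push(-24.5,54.5,183)
    line(5,54.5,183); line(60,40,265); line(85,-120,265)
    look("c")
E
```

```text
gear,lane [0.007 0.26 ] [-0.2  0.2  0.3  0.3]
```

The lane tilt is 0.26, so it stopped about 7 mm short. I'll push it a little further left and measure again.

```bash
python3 - <<'E'
from h import *
line(1.5,-60,265); line(1.5,0,190)
push(1.5,28,190)
line(1.5,0,190); line(1.5,-60,265); line(85,-100,265)
look("b2")
E
```

```text
False t 15.8 F [ 0.1 -0.6 -0.8] err [0.  0.1 0. ]
t 17.4667
```

View pics/b2.png

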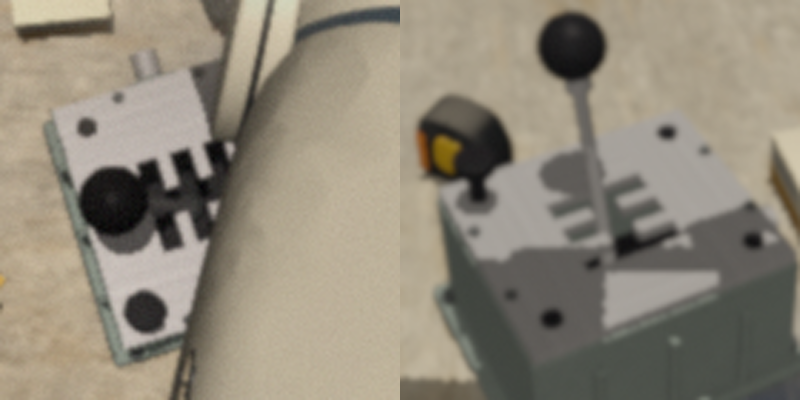

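The knob is now at (113,200) in the top crop and (172,46) in the side crop.

```bash
python3 - <<'E'
from h import *
g,l=tilt((113,200),(172,46),(0,.3))
if abs(g)<.05 and abs(l-.3)<.035:
    y=190*np.sin(l)-1.5
    line(85,-20,265); line(70,y,265); line(55,y,183)
    push(-24.5,y,183)
    line(5,y,183); line(60,40,265); line(85,-120,265)
    look("c")
E
```

```text
gear,lane [0.01  0.309] [-0.1  0.2  0.2  0.1]
False t 21.3 F [ 1.2  0.5 -0.4] err [ 0.1  0.  -0. ]
t 23.2667
```

View pics/c.png

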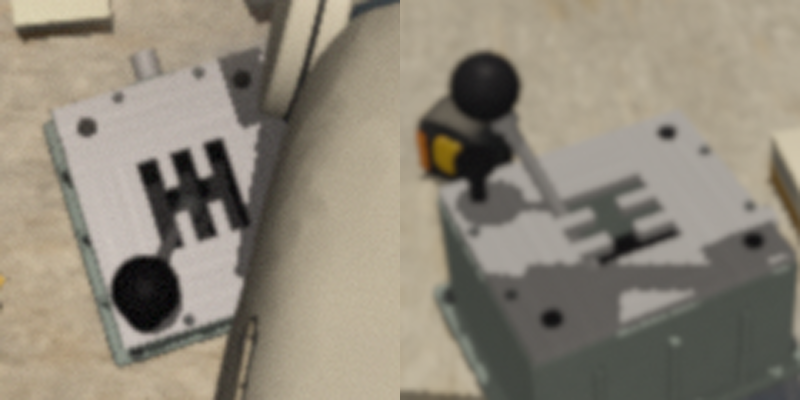

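The knob is in the near-left slot: (146,290) in the top crop and (85,87) in the side crop. The peg head sits below and in line with it.

```bash
python3 - <<'E'
from h import *
tilt((146,290),(85,87),(-.3,.3))
E
```

```text
gear,lane [-0.305  0.306] [-0.1  0.1  0.1  0.1]
```

```bash
python3 -c "
from station import workorder
print(workorder.sign_off())"
```

```text
the job is handed in; nothing more can be done
None
```

The lever is in the near-left slot beside the tall peg, fully home (gear about -0.305, lane about +0.306, measured from the cameras); it was pushed through neutral with no force stop, and the job was handed in at about 23 s.

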